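Load two spacers on a leaning spindle arbor, big one first

ROBOT

A 6-joint arm with a two-finger parallel gripper is mounted at the origin on a cart in front of the work surface, level with it; the furniture and walls round the work are solid. World frame = base frame: x ahead of the robot, y to its left, z up, the work surface at z = 0. Lengths are in mm, angles in degrees, forces in N, time in s.
With the tool pointing down it reaches from about 275 to 825 mm from the base axis. Payload 5.2 kg.
Tool frame: the origin (TCP) lies midway between the tips of the shut fingers; the grasp point (between the pads) lies 19 mm behind it; x points along the fingers, y is the direction in which the jaws open and shut, and the axes are right-handed (so a half turn about x gives the same grasp; the last joint's range is limited). The gripper opens to 93 mm and grips with 3 to 60 N. Pads are 15 mm wide; open, the fingers measure 128 mm over their backs; the gripper's body (75 mm by 188 mm) begins 65 mm behind the grasp point.
Start: joints at [-82.093, 14.817, 87.949, -0, 77.235, -11.62], TCP at [183.854, -518.366, 218.653] pointing down, gripper open.
Joint ranges: [-179.93, 179.93], [-52.35, 119.4], [10.71, 147.94], [-69.91, 249.91], [12.55, 155.21], [-178.61, 178.61]. Speed limits (degrees/s): [147.25, 147.25, 180, 180, 180, 180].

INTERFACE

Orientations are given as a 3x3 rotation matrix whose columns are the frame's x, y, z axes.
In Python, from bench import arm gives the robot as it stands.
- The arm moves only by the tool arm_command, never from a script. Its argument "deltas" is a list of rows, each a list of 3 entries, a list of its own where there are three numbers: the opening, from 0 (shut) to 1 (fully open), then the shift along the tool's x, y, z in m, then the turn about the tool's x in rad. In form: [[jaw, [tx, ty, tz], roll], ...]. A call has 1 to 12 rows; each row is the pose to reach, as a shift and turn from the pose measured when the call began, along the tool's axes at that moment; what a row does not reach only later rows make up. A row lasts 1/12 s, in which the tool goes at most 41.7 mm and 7.16 degrees, less where a joint would pass 70% of its speed; a pose out of reach is approached as far as the arm can. A call with a gripper value outside its range is refused whole. The fingers move at their own pace and stop on an object; the grip force is fixed at half the most. Time passes only in rows, so rows that repeat a pose let the fingers close. It gives the time, the measured TCP pose, the force and the opening at its end, in the units of the state.
- arm.state(): the state, without advancing time (a new reading comes with each control period).
- arm.capture(name): name is "scene" or "top" or "wrist"; returns a dict with "image" (480x640x3 uint8, red, green, blue), "fx", "fy", "cx", "cy" (pixels), "k1" (the pictures are not rectified: a ray, as slopes to the right and down, at radius r is drawn at 1 + k1 r^2 times it, then the intrinsics apply), "world_from_camera" (4x4, takes a point from camera to world coordinates). Camera axes: x right, y up, looking along -z (the intrinsics and any distortion apply to the point x, -y, -z); pixel columns grow to the right and rows downward; lengths in mm; the calibration is good to about 2 mm. A picture is of the moment at which its call begins. There is no depth.
- arm.sign_off(): hands the job in, once; it reports no verdict.
The state is a dict: "clock": time; "joint_positions": joint angles; "dq": joint speeds; "tau": joint torques, N m; "ee_pos": TCP position; "tool_rot": TCP orientation; "ft_force": force on the tool from outside, world axes, zero at the start; "ft_torque": the same for the moment, N m; "gripper_width": finger opening in mm.
Only numpy, scipy, OpenCV 4.12 (cv2) and the standard library are available. Lean on these libraries where they do the work, as an engineer would, in place of code of your own. Each camera call takes 0.05 s, during which the arm holds its last target.

TASK

Thread the two loose steel spacer rings onto the leaning arbor of the spindle stand: first the big (wider) one, down flat against the shoulder, then the small one on top of it, flat against the big one. Let go of both, and leave the oil can, the screw jar and the wood block near the stand where they are.

Things in the scene. Friction and masses are not known exactly. Their poses are not given: they have to be found in the camera images.
- stand: Fixed grey spindle stand, bolted to the bench: a foot plate 130 (x) x 90 (y) x 12 mm high with four bolts, a boss, and a round column 26 mm across that leans 30 degrees from vertical towards the stand's own -x side and carries the arbor. Origin: centre of the plate's underside.
- arbor: The steel arbor on the leaning column, fixed to the stand. Origin: centre of the shoulder face, 95 mm above the bench. Its z axis runs along the arbor, out of the shoulder towards the free tip, 30 degrees from vertical and leaning towards the robot side (the stand's -x). The shoulder below the face is 34 mm in diameter and 8 mm thick. The arbor is a 16 mm rod for the first 44 mm, then tapers to 8 mm across at the tip, 56 mm from the shoulder face.
- arbor_tip (a point): Centre of the arbor's free end, 56 mm along its axis from the shoulder face.
- big_spacer_center (a point): Centre (half-way up, on the bore axis) of the big spacer: a plain steel ring 60 mm outside diameter, 20 mm bore, 20 mm thick, 0.11 to 0.21 kg, lying flat on the bench at the start. z axis along its bore. Either face may go down.
- small_spacer_center (a point): Centre (half-way up, on the bore axis) of the small spacer: a plain steel ring 44 mm outside diameter, 20 mm bore, 24 mm thick, 0.07 to 0.13 kg, lying flat on the bench at the start. z axis along its bore. Either face may go down.
- oil_can: Bystander: small oil can, 69 x 91 mm, 160 mm high, standing beside the stand. Origin at the centre of its underside.
- screw_jar: Bystander: clear jar of screws with a dark lid, 60 mm in diameter, 76 mm high. Origin at the centre of its underside.
- wood_block: Bystander: flat offcut of wood, 90 x 60 x 18 mm, lying flat between robot and stand. Origin at the centre of its underside.
Not all that is in view belongs to the job. Leave any purple or turquoise look-alike of the part that bears small_spacer_center alone.

How it is judged (in metres and radians):
On the way:
1. the big spacer is on the arbor, flat against the shoulder (z of big_spacer_center in the frame of arbor between 0.006 and 0.014 m and x of big_spacer_center in the frame of arbor between -0.005 and 0.005 m and y of big_spacer_center in the frame of arbor between -0.005 and 0.005 m and angle between the z axis of big_spacer_center and the z axis of arbor, either way round below 0.14 rad), for 0.2 s.
At the end, for the whole second after the job is handed in: Both spacers are on the arbor: the big one flat against the shoulder (within 4 mm along the axis, 5 mm off it, 8 degrees), the small one on top of it (centre 27 to 38 mm from the shoulder, nominal 32; same 5 mm and 8 degrees) (all of step 1 and z of small_spacer_center in the frame of arbor between 0.027 and 0.038 m and x of small_spacer_center in the frame of arbor between -0.005 and 0.005 m and y of small_spacer_center in the frame of arbor between -0.005 and 0.005 m and angle between the z axis of small_spacer_center and the z axis of arbor, either way round below 0.14 rad); the robot touches nothing.
It fails at once if the oil can is moved more than 3 cm or tipped over (distance of oil_can from where it was at the start of the episode above 0.03 m or angle between oil_can's own z axis and vertical above 0.4 rad).
It fails at once if the screw jar is moved more than 3 cm or tipped over (distance of screw_jar from where it was at the start of the episode above 0.03 m or angle between screw_jar's own z axis and vertical above 0.4 rad).
It fails at once if the wood block is moved more than 3 cm or tipped over (distance of wood_block from where it was at the start of the episode above 0.03 m or angle between wood_block's own z axis and vertical above 0.4 rad).
It also fails if it takes over 54 s, if anything falls off the work surface, if the arm or the gripper's body presses on something with over 40 N, if the wrist force passes 120 N, or if a joint passes its speed limit or range.

## Working session

There is one attempt and no reset: what is moved stays moved. The work goes in short steps, Python scripts to look and compute and a tool call to move; the robot and the scene stay as the last step left them, time stands still between calls to the robot, and variables do not carry over. Pictures are saved under pics/ and viewed, and the job is handed in when it is done.

Besides the shell and the picture viewer there is one more tool, called after ">>>" as name([rows], argument=value, ...), one row to a line, values as JSON. arm_command: Moves the arm, as the interface text tells. Its arguments: {"type":"object","properties":{"deltas":{"type":"array","items":{"type":"array"}}},"required":["deltas"]}

```bash
ls; mkdir -p pics
python3 - <<'E'
from bench import arm
import cv2
s=arm.state();print(s)
for n in ["scene","top","wrist"]:
    c=arm.capture(n);cv2.imwrite(f"pics/{n}0.png",c["image"][:,:,::-1]);print(n,c["fx"],c["cx"],c["cy"],c["k1"],c["world_from_camera"].round(3).tolist())
E
```

```text
pics
{'clock': 0.0, 'joint_positions': array([-8.20908346e+01,  1.48588032e+01,  8.80098427e+01, -4.64053785e-04,
        7.72341540e+01, -1.16207345e+01]), 'dq': array([ 0.02590156,  0.03499753, -0.00608141, -0.04113835,  0.07460503,
       -0.05748428]), 'tau': array([ 7.85611473e-05, -4.37310934e+01, -2.84003127e+01,  7.16826017e-02,
        4.15457936e-02, -1.56482029e-04]), 'ee_pos': array([ 183.79796282, -517.81196579,  217.83063962]), 'tool_rot': array([[-2.54710730e-04,  3.34300202e-01, -9.42466610e-01],
       [ 1.77604221e-03, -9.42465003e-01, -3.34300112e-01],
       [-9.99998390e-01, -1.75901031e-03, -3.53675320e-04]]), 'ft_force': array([-0.00807484,  0.26914902, -0.77856892]), 'ft_torque': array([-0.00960251, -0.02107586, -0.03401903]), 'gripper_width': 92.97197487642735}
scene 553.8672748887957 323.617895576298 235.0970225862026 0.032529511076186346 [[-0.803, 0.38, -0.459, 11.704], [-0.596, -0.53, 0.604, 723.579], [-0.014, 0.758, 0.652, 909.579], [0.0, 0.0, 0.0, 1.0]]
top 464.7372847004185 315.10014389380393 238.62831136828484 -0.0034864777916967663 [[0.014, 0.992, -0.125, 428.196], [-1.0, 0.012, -0.018, 1.019], [-0.016, 0.126, 0.992, 1146.953], [0.0, 0.0, 0.0, 1.0]]
wrist 360.9738625712598 320.9464415756924 244.069685218043 -0.04267312799895798 [[0.334, 0.9, 0.281, 261.585], [-0.943, 0.319, 0.098, -491.037], [-0.001, -0.297, 0.955, 384.664], [0.0, 0.0, 0.0, 1.0]]
```

View pics/scene0.png

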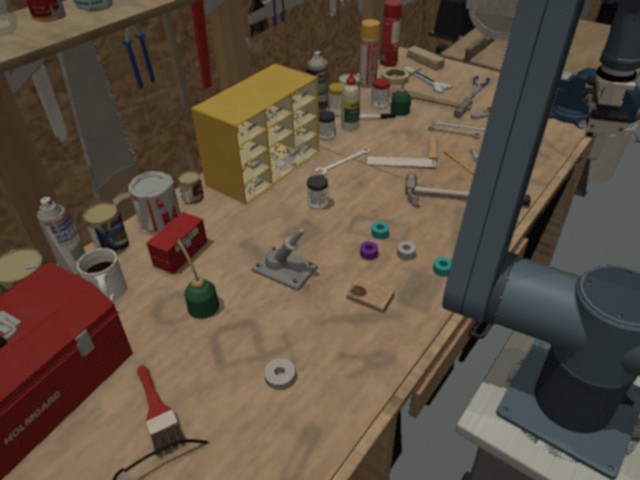

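View pics/top0.png

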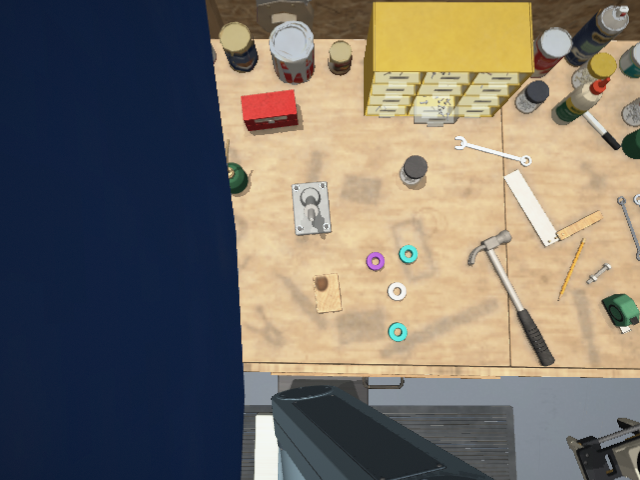

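View pics/wrist0.png

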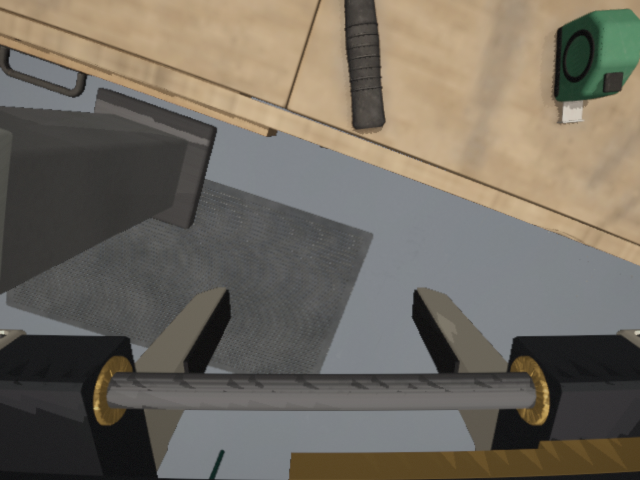

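The scene view shows the stand at about (288,262), the big ring at (280,373), the grey small ring at (406,250), the wood block at (370,293), the can at (201,297) and the jar at (317,190). In the top view, the small ring is at (397,291) and the stand at (312,208). The can is at the edge of an occluder, and the big ring is hidden. I'll measure next.

```bash
cat > h.py <<'E'
import numpy as np, cv2
from bench import arm
def ray(c,u,v):
    x=(u-c["cx"])/c["fx"];y=(v-c["cy"])/c["fy"];a,b=x,y
    for _ in range(20):
        k=1+c["k1"]*(a*a+b*b);a,b=x/k,y/k
    T=c["world_from_camera"];d=T[:3,:3]@np.array([a,-b,-1.0]);return T[:3,3],d/np.linalg.norm(d)
def onz(c,u,v,z):
    o,d=ray(c,u,v);return o+d*(z-o[2])/d[2]
def tri(r1,r2):
    A=np.zeros((3,3));b=np.zeros(3)
    for o,d in(r1,r2):
        P=np.eye(3)-np.outer(d,d);A+=P;b+=P@o
    p=np.linalg.solve(A,b);return p,[np.linalg.norm((np.eye(3)-np.outer(d,d))@(p-o)) for o,d in(r1,r2)]
def proj(c,p):
    T=c["world_from_camera"];q=T[:3,:3].T@(np.asarray(p,float)-T[:3,3]);a,b=q[0]/-q[2],-q[1]/-q[2]
    k=1+c["k1"]*(a*a+b*b);return np.array([c["cx"]+c["fx"]*a*k,c["cy"]+c["fy"]*b*k])
def crop(c,name,u0,v0,u1,v1,s):
    im=c["image"][v0:v1,u0:u1,::-1];cv2.imwrite("pics/"+name,cv2.resize(im,None,fx=s,fy=s,interpolation=cv2.INTER_CUBIC))
def rings(c,box,thr=None):
    u0,v0,u1,v1=box;im=c["image"][v0:v1,u0:u1];hsv=cv2.cvtColor(np.ascontiguousarray(im),cv2.COLOR_RGB2HSV)
    m=((hsv[...,1]<60)&(hsv[...,2]>(thr or 110))).astype(np.uint8)
    cs,_=cv2.findContours(m,cv2.RETR_CCOMP,cv2.CHAIN_APPROX_NONE)
    return [((e:=cv2.fitEllipse(k)),cv2.contourArea(k),(e[0][0]+u0,e[0][1]+v0)) for k in cs if len(k)>12 and cv2.contourArea(k)>15]
E
python3 - <<'E'
from h import *
t=arm.capture("top");s=arm.capture("scene")
for nm,c,box,z in[("small top",t,(380,275,415,308),24),("small sc",s,(392,236,420,264),24),("big sc",s,(258,350,302,394),20)]:
    for e,a,p in rings(c,box): print(nm,a,np.round(e[1],1),np.round(p,1),onz(c,*p,z).round(1))
crop(t,"tz.png",280,165,345,245,8);crop(s,"sz.png",240,215,330,300,7)
E
```

```text
small top 261.0 [17.9 18.7] [396.6 290.9] [ 446.2 -175.4   24. ]
small top 48.0 [7.4 8.4] [396.5 291. ] [ 446.1 -175.2   24. ]
small sc 163.0 [11.9 17.8] [405.9 246.8] [ 449.6 -175.8   24. ]
small sc 44.5 [6.2 9.5] [405.8 246.9] [ 449.6 -175.3   24. ]
big sc 602.5 [25.2 30.6] [279.2 370.8] [469.2 270.2  20. ]
big sc 85.0 [ 9.2 12. ] [279.1 370.6] [469.6 270.1  20. ]
```

View pics/tz.png

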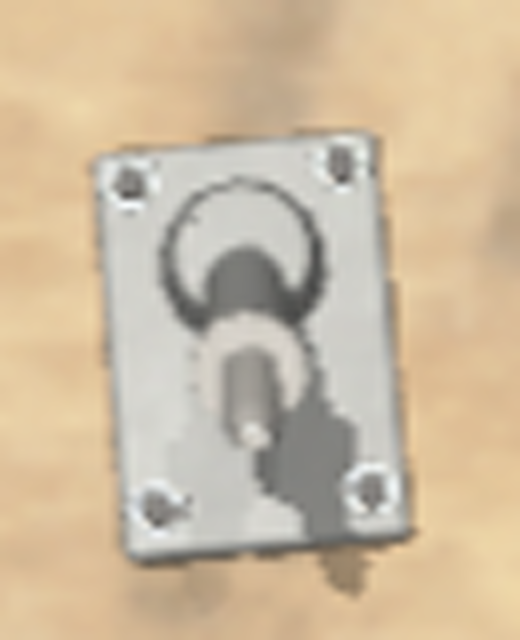

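View pics/sz.png

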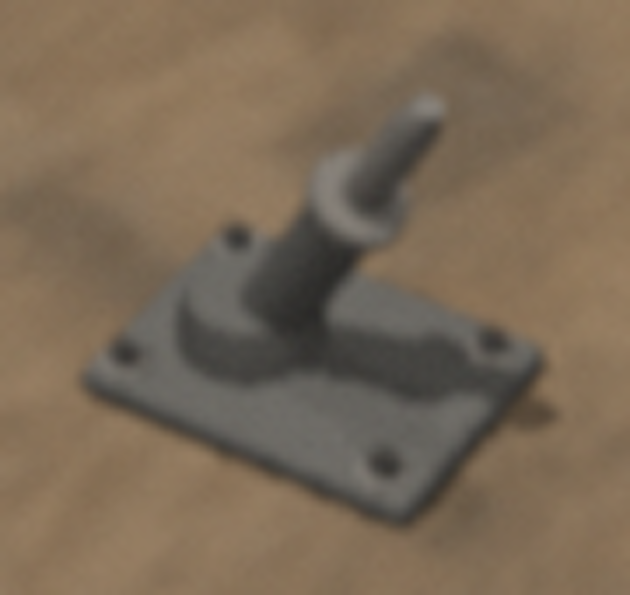

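Run:
```python
from h import *
t=arm.capture("top");s=arm.capture("scene")
P=lambda x,y,s,u0,v0:((x+.5)/s-.5+u0,(y+.5)/s-.5+v0)
tp=P(256,434,8,280,165);sp=P(430,104,7,240,215)
tip,err=tri(ray(t,*tp),ray(s,*sp));print("tip",tip.round(1),err, "expect z",95+56*.866)
print("by plane", onz(t,*tp,143.5).round(1),onz(s,*sp,143.5).round(1))
B=[onz(t,*P(x,y,8,280,165),14) for x,y in[(131,183),(343,163),(371,489),(157,508)]]
print(np.round(B,1));c=np.mean(B,0)
ax=(B[0]+B[1]-B[2]-B[3])/2;ay=(B[0]+B[3]-B[1]-B[2])/2
print("centre",c.round(1),np.linalg.norm(ax),np.linalg.norm(ay),"yaw",np.degrees([np.arctan2(ax[1],ax[0]),np.arctan2(-ay[0],ay[1])]))
B=[onz(s,*P(x,y,7,240,215),14) for x,y in[(236,238),(124,353),(385,463),(492,342)]]
print(np.round(B,1)); print(np.mean(B,0))
# shoulder face centre
p,e=tri(ray(t,*P(252,360,8,280,165)),ray(s,*P(360,195,7,240,215)));print("shoulder",p,e)
for n,c,u,v,z in[("jar",t,414,167,76),("jar sc",s,317,182,76),("can",s,201,297,0),("wood",t,328,293,18)]: print(n,onz(c,u,v,z).round())
```

```text
tip [599.5  28.2 144.2] [np.float64(1.0917780863204358), np.float64(1.0917780863204176)] expect z 143.496
by plane [598.7  27.7 143.5] [601.1  28.  143.5]
[[699.6  71.3  14. ]
 [706.6   5.2  14. ]
 [603.9  -4.6  14. ]
 [597.3  61.3  14. ]]
centre [651.9  33.3  14. ] 102.98572737163059 66.30286250405884 yaw [5.5196214  5.92581549]
[[710.7   5.8  14. ]
 [703.8  71.3  14. ]
 [600.7  60.4  14. ]
 [607.2  -4.7  14. ]]
[655.61220599  33.18604769  14.        ]
shoulder [629.24541045  30.74664606  93.59603472] [np.float64(0.5348392126950581), np.float64(0.5348392126951869)]
jar [ 737. -211.   76.]
jar sc [ 738. -208.   76.]
can [748. 212.  -0.]
wood [439. -11.  18.]
```

```bash
cat >> h.py <<'E'
def go(p,ang=None):
    s=arm.state();R=s["tool_rot"];d=R.T@(np.array(p,float)-s["ee_pos"])/1000
    cur=np.degrees(np.arctan2(R[1,1],R[0,1]))
    roll=0 if ang is None else np.radians((cur-ang+180)%360-180)
    print("t",round(s["clock"],2),"tcp",s["ee_pos"].round(1),"ang",cur.round(1),"w",round(s["gripper_width"],1),"F",s["ft_force"].round(1),"-> shift",d.round(4),"roll",round(float(roll),3))
E
python3 -c "
from h import *
go((469,270,190),-84.3)"
```

```text
t 0.35 tcp [ 183.8 -518.3  218.5] ang -70.5 w 93.1 F [-0.6 -1.1  0.4] -> shift [ 0.0288 -0.6476 -0.5322] roll 0.241
```

>>> arm_command([
  [1, [0.029, -0.648, -0.532], 0.241],
  [1, [0.029, -0.648, -0.532], 0.241],
  [1, [0.029, -0.648, -0.532], 0.241],
  [1, [0.029, -0.648, -0.532], 0.241],
  [1, [0.029, -0.648, -0.532], 0.241],
  [1, [0.029, -0.648, -0.532], 0.241],
  [1, [0.029, -0.648, -0.532], 0.241],
  [1, [0.029, -0.648, -0.532], 0.241],
  [1, [0.029, -0.648, -0.532], 0.241],
  [1, [0.029, -0.648, -0.532], 0.241],
  [1, [0.029, -0.648, -0.532], 0.241],
  [1, [0.029, -0.648, -0.532], 0.241],
])

```text
clock: 1.35
ee_pos: [353.8, -46.5, 201.8]
tool_rot: [[0.001, 0.099, -0.995], [-0.0, -0.995, -0.099], [-1.0, 0.0, -0.001]]
ft_force: [0.8, 0.3, -0.5]
gripper_width: 93.3
```

```bash
python3 -c "
from h import *
go((469,270,190),-84.3)"
```

```text
t 1.35 tcp [353.8 -46.5 201.8] ang -84.3 w 93.3 F [ 0.8  0.3 -0.5] -> shift [ 0.0119 -0.3035 -0.146 ] roll -0.0
```

>>> arm_command([
  [1, [0.012, -0.3035, -0.146], 0],
  [1, [0.012, -0.3035, -0.146], 0],
  [1, [0.012, -0.3035, -0.146], 0],
  [1, [0.012, -0.3035, -0.146], 0],
  [1, [0.012, -0.3035, -0.146], 0],
  [1, [0.012, -0.3035, -0.146], 0],
  [1, [0.012, -0.3035, -0.146], 0],
  [1, [0.012, -0.3035, -0.146], 0],
  [1, [0.012, -0.3035, -0.146], 0],
  [1, [0.012, -0.3035, -0.146], 0],
  [1, [0.012, -0.3035, -0.146], 0],
])

```text
clock: 2.27
ee_pos: [468.4, 269.7, 189.4]
tool_rot: [[0.0, 0.1, -0.995], [-0.001, -0.995, -0.1], [-1.0, 0.001, 0.0]]
ft_force: [0.9, -1.1, -0.4]
gripper_width: 92.8
```

Run:
```python
from h import *
c=arm.capture("wrist");cv2.imwrite("pics/w1.png",c["image"][:,:,::-1])
print(proj(c,(469,270,20)))
go((469,270,60))
```

```text
[319.70132623 221.20587268]
t 2.32 tcp [468.4 269.  189.6] ang -84.3 w 93.2 F [-0.1 -0.5 -0.4] -> shift [ 0.1296 -0.0011 -0.0007] roll 0.0
```

View pics/w1.png

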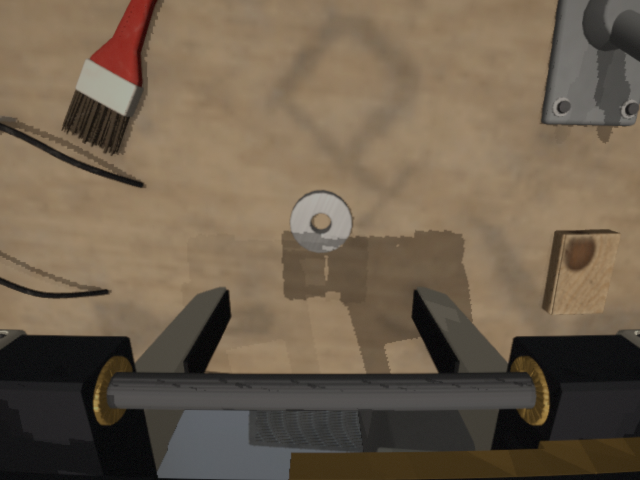

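The big ring's bore is at (321,221) in the wrist view, within about 1 px of the predicted position. That puts it at about (469,269). I'll go down and grip it.

>>> arm_command([
  [1, [0.04, 0, -0.001], 0],
  [1, [0.08, 0, -0.001], 0],
  [1, [0.12, 0, -0.001], 0],
  [1, [0.15, 0, -0.001], 0],
  [1, [0.175, 0, -0.001], 0],
  [1, [0.185, 0, -0.001], 0],
  [1, [0.185, 0, -0.001], 0],
  [0.5, [0.185, 0, -0.001], 0],
  [0.5, [0.185, 0, -0.001], 0],
  [0.5, [0.185, 0, -0.001], 0],
  [0.5, [0.185, 0, -0.001], 0],
  [0.5, [0.185, 0, -0.001], 0],
])

```text
clock: 3.32
ee_pos: [470.2, 269.1, 5.8]
tool_rot: [[0.002, 0.099, -0.995], [-0.001, -0.995, -0.099], [-1.0, 0.001, -0.002]]
ft_force: [-0.4, -1.4, 0.3]
gripper_width: 64.3
```

>>> arm_command([
  [0.5, [0.002, 0, 0.001], 0],
  [0.3, [0.002, 0, 0.001], 0],
  [0.3, [0.002, 0, 0.001], 0],
  [0.3, [0.002, 0, 0.001], 0],
  [0.3, [0.002, 0, 0.001], 0],
  [0.3, [0.002, 0, 0.001], 0],
  [0.3, [-0.02, 0, 0], 0],
  [0.3, [-0.06, 0, 0], 0],
  [0.3, [-0.1, 0, 0], 0],
  [0.3, [-0.14, 0, 0], 0],
  [0.3, [-0.185, 0, 0], 0],
  [0.3, [-0.185, 0, 0], 0],
])

```text
clock: 4.32
ee_pos: [473.5, 270.8, 199.2]
tool_rot: [[0.016, 0.1, -0.995], [0.004, -0.995, -0.1], [-1.0, -0.002, -0.016]]
ft_force: [1.1, 0.1, -0.3]
gripper_width: 60.0
```

Run:
```python
from h import *
c=arm.capture("wrist");cv2.imwrite("pics/w2.png",c["image"][:,:,::-1])
u=np.array([-np.sin(np.radians(30))*np.cos(np.radians(5.7)),-.5*np.sin(np.radians(5.7)),np.cos(np.radians(30))])
tip=np.array([600,28,143.5])
print(tip+u*14)
go(tip+u*14+[-0,0,40])
```

```text
[593.03461101  27.30476175 155.62435565]
t 4.37 tcp [472.6 270.4 196.3] ang -84.3 w 59.9 F [-0.2  0.5 -2.5] -> shift [ 0.0016  0.2539 -0.0956] roll 0.0
```

View pics/w2.png

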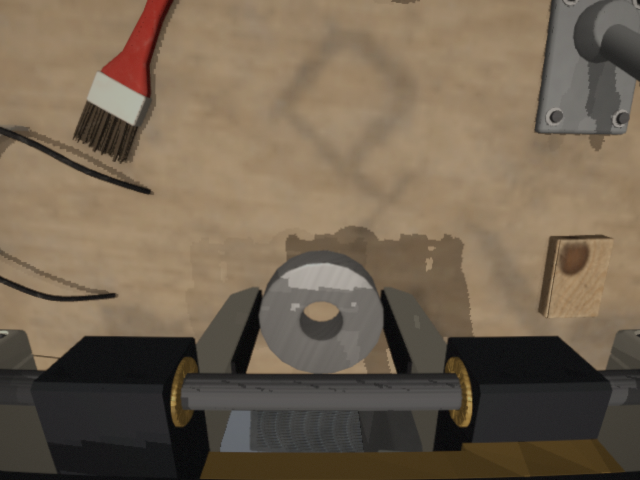

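The ring is gripped at 60 mm, with its bore at about (321,315). I'll carry it above the tip.

Run:
```python
from h import *
c=arm.capture("wrist");s=arm.state();tcp=s["ee_pos"]
for dz in(6,16): print(dz,proj(c,tcp+[0,0,dz]))
im=c["image"];hsv=cv2.cvtColor(im,cv2.COLOR_RGB2HSV)
m=((hsv[...,1]<40)&(hsv[...,2]>90)).astype(np.uint8);m[:230]=0;m[375:]=0;m[:,:262]=0;m[:,383:]=0
n,l,st,ce=cv2.connectedComponentsWithStats(m);k=1+st[1:,4].argmax();print(st[k],ce[k])
# front (top) edge & back edge of the upper rim, column 321
col=np.where(m[:,321])[0];print(col.min(),col.max())
z=tcp[2]+16
print("rim",onz(c,321,col.min(),z)-tcp,onz(c,321,col.max(),z)-tcp)
```

```text
6 [320.50563678 306.9485455 ]
16 [320.45258407 316.39866849]
[ 262  262  121  111 9295] [321.2655191  316.63173749]
262 372
rim [27.40513648  2.46974718 16.        ] [-31.06214837  -3.35964861  16.        ]
```

>>> arm_command([
  [0.3, [0, 0.04, -0.015], 0],
  [0.3, [0, 0.08, -0.03], 0],
  [0.3, [0, 0.12, -0.045], 0],
  [0.3, [0, 0.15, -0.06], 0],
  [0.3, [0, 0.19, -0.075], 0],
  [0.3, [0, 0.22, -0.085], 0],
  [0.3, [0, 0.24, -0.091], 0],
  [0.3, [0, 0.254, -0.096], 0],
  [0.3, [0, 0.254, -0.096], 0],
  [0.3, [0, 0.254, -0.096], 0],
  [0.3, [0, 0.254, -0.096], 0],
])

```text
clock: 5.33
ee_pos: [590.5, 27.9, 192.6]
tool_rot: [[0.005, 0.1, -0.995], [0.002, -0.995, -0.1], [-1.0, -0.002, -0.005]]
ft_force: [-0.2, -0.8, -1.3]
gripper_width: 59.9
```

Run:
```python
from h import *
c=arm.capture("wrist");cv2.imwrite("pics/w3.png",c["image"][:,:,::-1])
print(proj(c,(600,28,143.5)));go((593,27.3,195))
t=arm.capture("top");crop(t,"t3.png",270,160,350,260,7)
s=arm.capture("scene");crop(s,"s3.png",240,170,350,290,6)
```

```text
[321.27456509 253.17565292]
t 5.38 tcp [590.6  28.1 193. ] ang -84.2 w 59.7 F [ 0.1 -0.3 -1.4] -> shift [-0.002   0.0011 -0.0023] roll 0.0
```

View pics/w3.png

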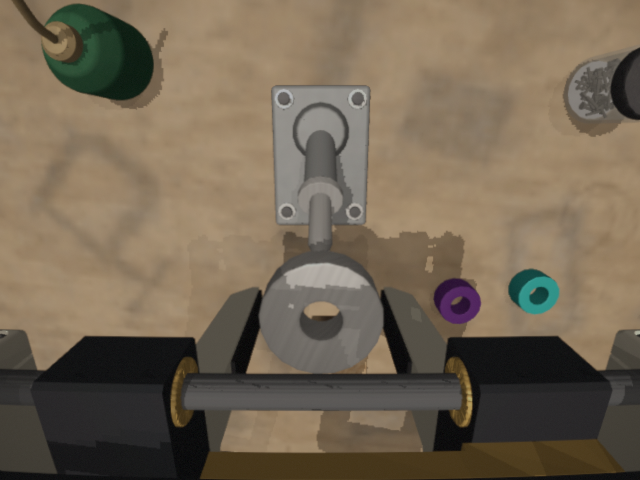

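View pics/s3.png

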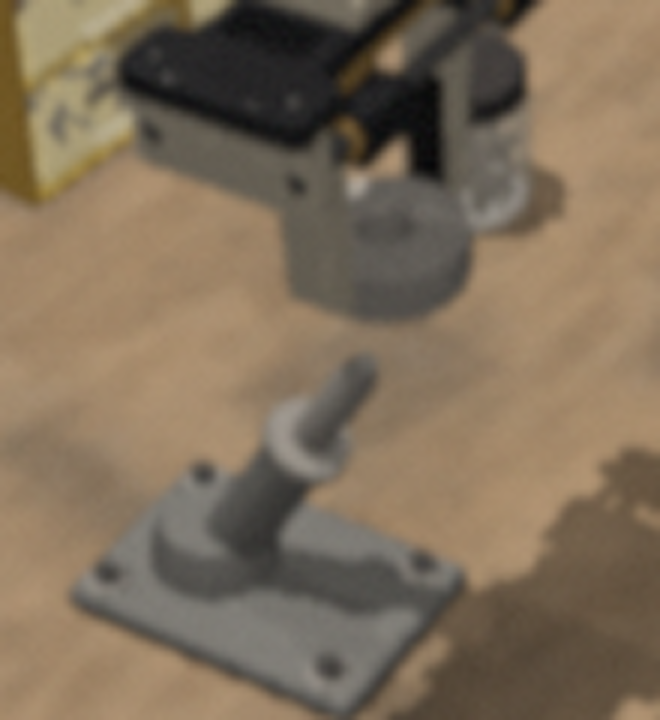

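Run:
```python
from h import *
c=arm.capture("wrist")
g=cv2.cvtColor(c["image"],cv2.COLOR_RGB2GRAY)
u=np.array([-.5*np.cos(np.radians(5.7)),-.5*np.sin(np.radians(5.7)),.866]);tip=np.array([600,28,143.5])
for s in(0,-10,-20,-30,-56): print(s,proj(c,tip+u*s).round(1))
crop(c,"w3z.png",290,180,350,260,9)
for v in(215,225,235,243): print(v,g[v,300:345].tolist())
```

```text
0 [321.5 253.6]
-10 [321.5 242.1]
-20 [321.5 231.3]
-30 [321.5 221.1]
-56 [321.5 197. ]
215 [130, 131, 131, 130, 130, 130, 130, 130, 126, 108, 96, 104, 109, 115, 120, 123, 123, 124, 124, 123, 123, 122, 121, 117, 116, 113, 110, 105, 98, 91, 84, 83, 91, 95, 95, 95, 95, 95, 97, 96, 97, 95, 94, 95, 95]
225 [108, 109, 109, 110, 110, 111, 112, 111, 101, 95, 100, 108, 112, 118, 122, 123, 125, 124, 125, 124, 123, 123, 120, 116, 116, 114, 110, 105, 99, 92, 85, 83, 97, 101, 88, 80, 80, 80, 79, 81, 82, 82, 82, 83, 84]
235 [116, 115, 118, 117, 119, 117, 118, 117, 106, 99, 106, 111, 115, 120, 123, 125, 126, 124, 125, 125, 124, 122, 120, 117, 115, 113, 109, 105, 99, 93, 87, 77, 81, 90, 91, 91, 92, 95, 96, 98, 98, 98, 97, 98, 98]
243 [79, 80, 81, 80, 81, 81, 81, 81, 85, 93, 102, 103, 102, 109, 118, 121, 115, 99, 88, 89, 90, 88, 86, 85, 83, 84, 84, 83, 79, 77, 73, 68, 75, 83, 84, 86, 85, 86, 85, 85, 85, 86, 87, 88, 88]
```

View pics/w3z.png

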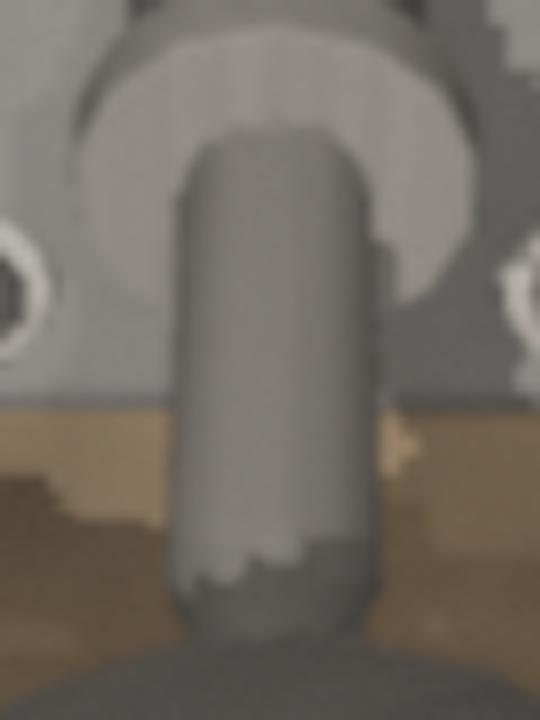

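The arbor axis is at column 320.2 and the bore at 321.3, so they line up sideways to under 0.5 mm, and the yaw matches. I'll lower until the tip is just at the bore mouth.

>>> arm_command([
  [0.3, [0.01, 0, -0.005], 0],
  [0.3, [0.022, 0, -0.0103], 0],
  [0.3, [0.034, 0, -0.0103], 0],
  [0.3, [0.042, 0, -0.0103], 0],
  [0.3, [0.046, 0, -0.0103], 0],
  [0.3, [0.048, 0, -0.0103], 0],
  [0.3, [0.048, 0, -0.0103], 0],
])

```text
clock: 6.12
ee_pos: [601.5, 29.1, 145.1]
tool_rot: [[0.006, 0.101, -0.995], [0.001, -0.995, -0.101], [-1.0, -0.001, -0.006]]
ft_force: [0.5, -0.4, -2.2]
gripper_width: 59.9
```

Run:
```python
from h import *
c=arm.capture("wrist");crop(c,"w4.png",220,170,420,390,3)
s=arm.capture("scene");crop(s,"s4.png",260,180,340,270,8)
go((601,28.2,145))
```

```text
t 6.22 tcp [602.1  29.  146.3] ang -84.2 w 59.8 F [-0.3 -0.6 -1.3] -> shift [0.0013 0.0006 0.0012] roll 0.0
```

View pics/w4.png

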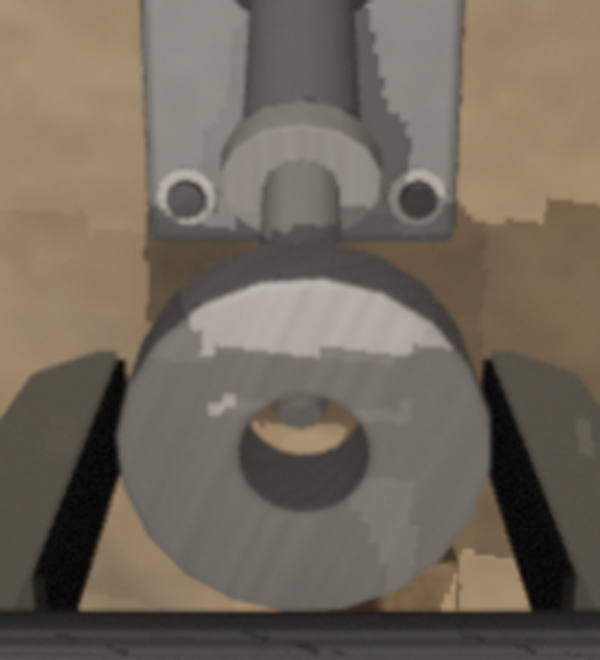

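View pics/s4.png

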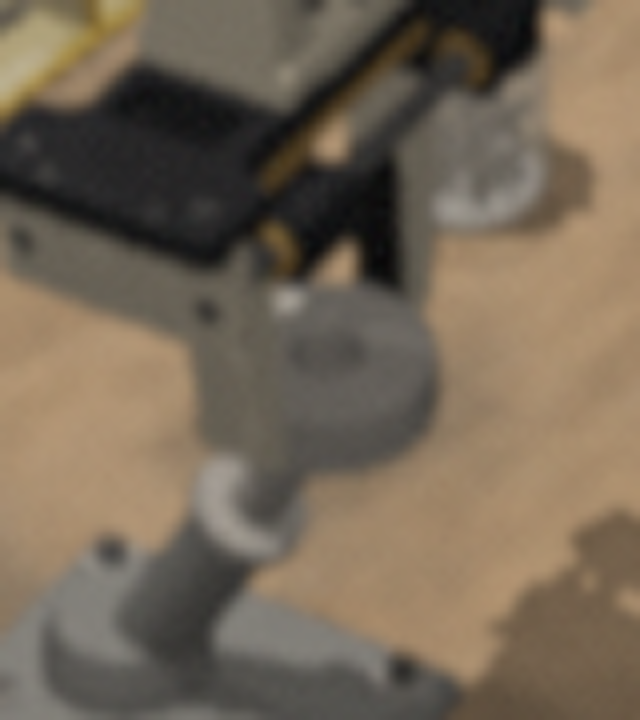

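Run:
```python
from h import *
c=arm.capture("wrist");tcp=arm.state()["ee_pos"];print(tcp)
for nm,u,v,z in[("rear",303,455,-4),("top rear",304,512,16),("tip",300,411,143.5-tcp[2]),("top front",303,394,16)]:
    print(nm,(onz(c,220+u/3,170+v/3,tcp[2]+z)-tcp).round(1))
```

```text
[602.20586134  28.94141112 146.49103532]
rear [-13.7  -2.   -4. ]
top rear [-12.8  -2.1  16. ]
tip [-4.7 -0.6 -3. ]
top front [ 7.8  0.1 16. ]
```

The tip shows through the bore at (300,411) in the crop, about 2 mm behind the bore centre. I'll push in gently and watch the force.

>>> arm_command([
  [0.3, [0.003, -0.0005, 0.001], 0],
  [0.3, [0.005, -0.0005, 0.002], 0],
  [0.3, [0.007, -0.0005, 0.0025], 0],
  [0.3, [0.009, -0.0005, 0.002], 0],
  [0.3, [0.009, -0.0005, 0.002], 0],
])

```text
clock: 6.68
ee_pos: [603.0, 29.4, 139.3]
tool_rot: [[0.016, 0.101, -0.995], [0.001, -0.995, -0.101], [-1.0, 0.0, -0.016]]
ft_force: [4.9, 2.2, 1.5]
gripper_width: 60.1
```

Run:
```python
from h import *
c=arm.capture("wrist");crop(c,"w5.png",220,170,420,390,3)
go((601,28.2,145))
```

```text
t 6.73 tcp [603.   29.4 139.3] ang -84.2 w 59.8 F [5.5 0.9 2.1] -> shift [-0.0057  0.001   0.0021] roll 0.0
```

View pics/w5.png

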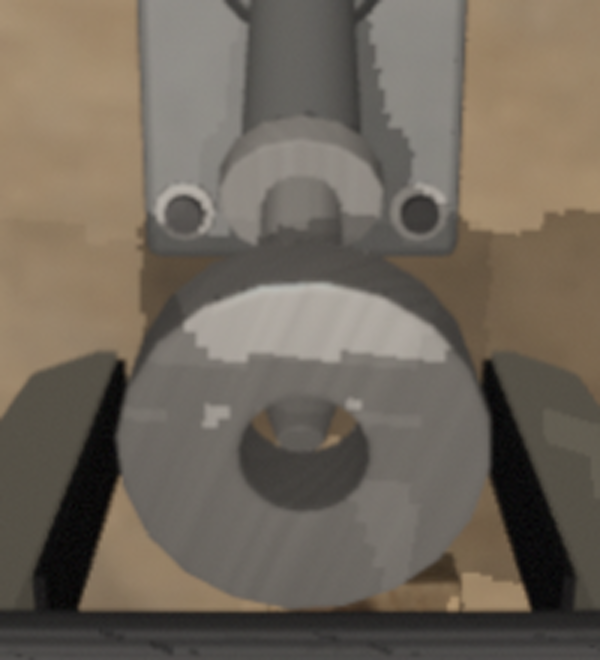

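The tip is inside the bore, with about 5 N of contact on the +x side, which is the direction wanted. I'll continue along the axis so the ring pivots.

>>> arm_command([
  [0.3, [0.003, 0, -0.0005], 0],
  [0.3, [0.006, 0, -0.002], 0],
  [0.3, [0.009, 0, -0.0035], 0],
  [0.3, [0.012, 0, -0.005], 0],
  [0.3, [0.012, 0, -0.005], 0],
])

```text
clock: 7.15
ee_pos: [608.4, 30.1, 127.9]
tool_rot: [[0.016, 0.101, -0.995], [0.001, -0.995, -0.101], [-1.0, 0.0, -0.016]]
ft_force: [0.5, 1.9, 6.0]
gripper_width: 59.7
```

Run:
```python
from h import *
c=arm.capture("wrist");crop(c,"w6.png",220,170,420,390,3)
s=arm.capture("scene");crop(s,"s6.png",260,180,340,270,6)
go((601,28.2,145))
```

```text
t 7.25 tcp [608.4  30.1 127.8] ang -84.2 w 59.9 F [1.1 1.6 7.1] -> shift [-0.0173  0.0012  0.0073] roll 0.0
```

View pics/w6.png

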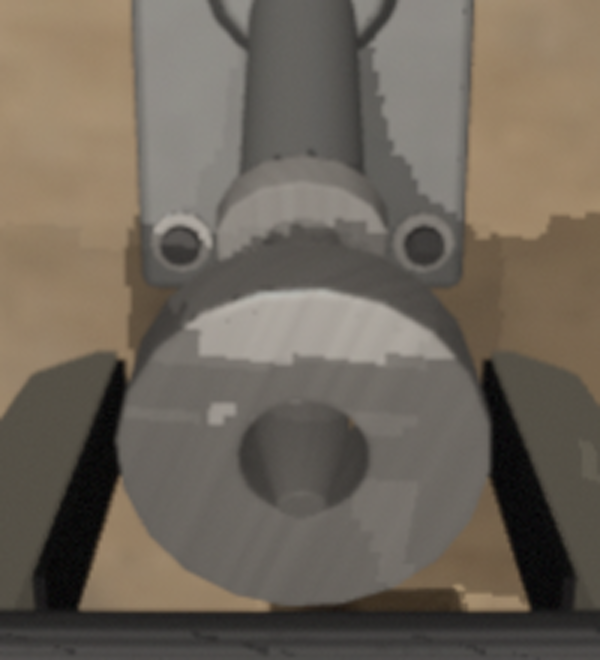

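View pics/s6.png

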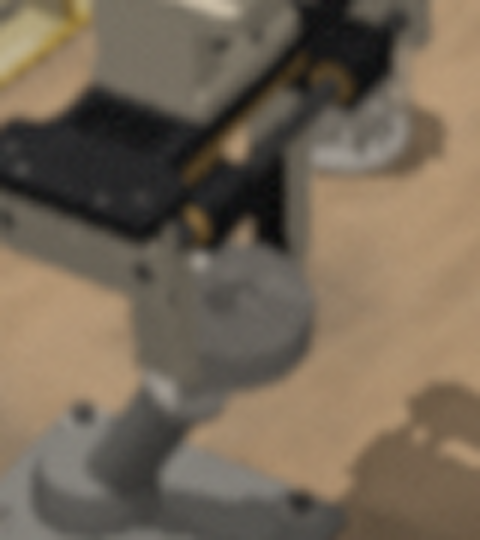

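The tip has reached the upper rear rim of the bore, and the force is low at 7 N. From here the ring has to pivot, so I'll keep going along the axis.

>>> arm_command([
  [0.3, [0.003, 0, -0.0015], 0],
  [0.3, [0.006, 0, -0.003], 0],
  [0.3, [0.009, 0, -0.005], 0],
  [0.3, [0.009, 0, -0.005], 0],
])

```text
clock: 7.58
ee_pos: [611.7, 30.8, 119.2]
tool_rot: [[0.012, 0.101, -0.995], [0.001, -0.995, -0.101], [-1.0, -0.0, -0.013]]
ft_force: [-4.2, 0.2, 8.3]
gripper_width: 59.3
```

Run:
```python
from h import *
c=arm.capture("wrist");crop(c,"w7.png",220,170,420,390,3)
go((601,28.2,145))
```

```text
t 7.63 tcp [611.7  30.9 119.1] ang -84.2 w 59.7 F [-5.   1.9  8.6] -> shift [-0.0261  0.0016  0.0106] roll 0.0
```

View pics/w7.png

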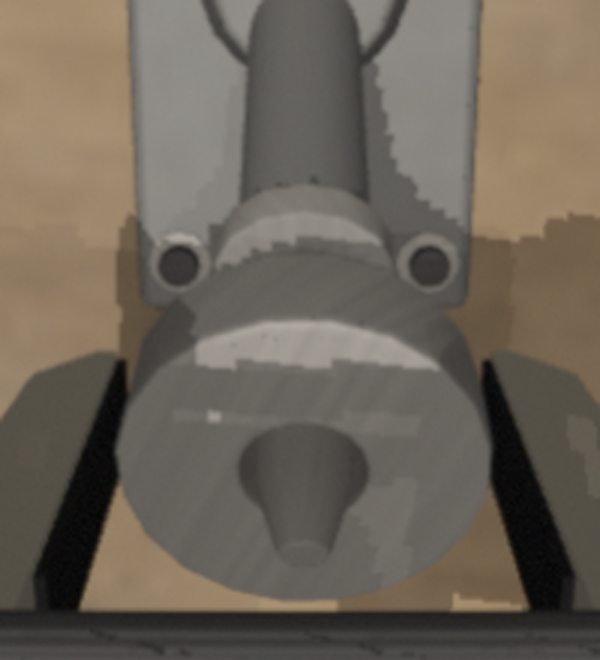

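The ring is tilting and the tip now sticks out above its top face. I'll carry on.

>>> arm_command([
  [0.3, [0.003, 0, -0.0018], 0],
  [0.3, [0.006, 0, -0.0035], 0],
  [0.3, [0.009, 0, -0.0055], 0],
  [0.3, [0.012, 0, -0.0072], 0],
  [0.3, [0.015, 0, -0.009], 0],
  [0.3, [0.015, 0, -0.009], 0],
])

```text
clock: 8.13
ee_pos: [620.5, 31.8, 103.0]
tool_rot: [[0.011, 0.101, -0.995], [0.002, -0.995, -0.101], [-1.0, -0.0, -0.011]]
ft_force: [0.7, -0.0, -1.4]
gripper_width: 59.3
```

Run:
```python
from h import *
c=arm.capture("wrist");crop(c,"w8.png",220,170,420,390,3)
s=arm.capture("scene");crop(s,"s8.png",260,180,340,270,6)
go((601,28.2,145))
```

```text
t 8.23 tcp [620.4  31.8 103.1] ang -84.2 w 59.4 F [ 2.1 -0.5 -3.1] -> shift [-0.0421  0.0016  0.0192] roll 0.0
```

View pics/w8.png

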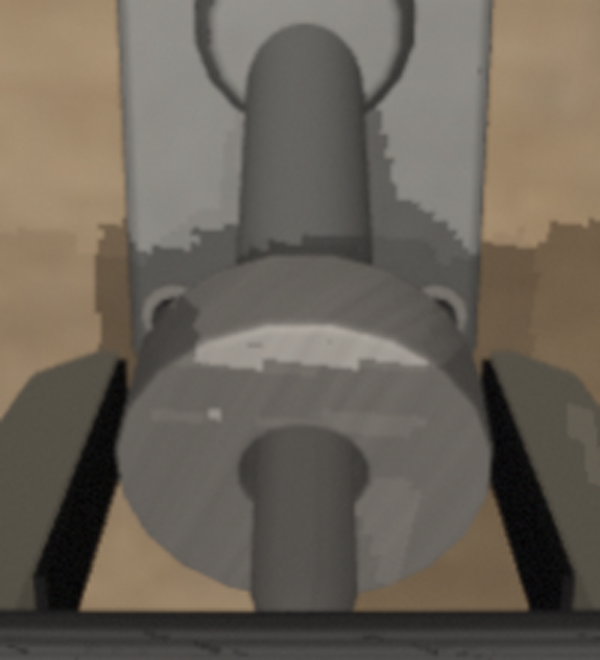

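View pics/s8.png

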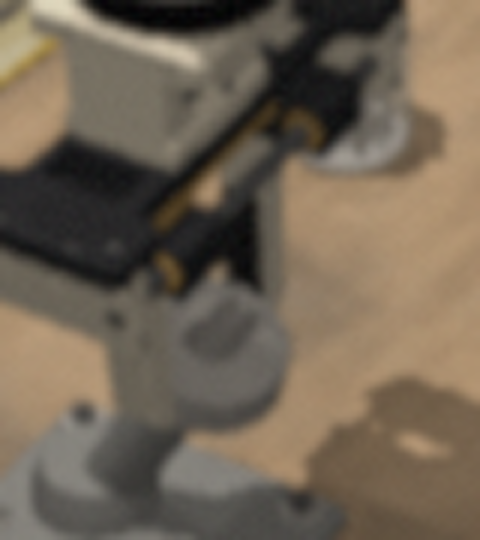

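>>> arm_command([
  [0.3, [0.003, 0, -0.0018], 0],
  [0.3, [0.005, 0, -0.003], 0],
  [0.3, [0.006, 0, -0.0035], 0],
  [0.3, [0.006, 0, -0.0035], 0],
])

```text
clock: 8.57
ee_pos: [621.8, 32.3, 97.0]
tool_rot: [[0.006, 0.102, -0.995], [0.002, -0.995, -0.102], [-1.0, -0.001, -0.006]]
ft_force: [-6.1, -0.2, 7.1]
gripper_width: 59.3
```

>>> arm_command([
  [0.8, [0, 0, 0], 0],
  [0.9, [0, 0, 0], 0],
  [1, [0, 0, 0], 0],
  [1, [0, 0, 0], 0],
  [1, [-0.02, 0, 0], 0],
  [1, [-0.05, 0, 0], 0],
  [1, [-0.09, 0, 0], 0],
  [1, [-0.12, 0, 0], 0],
  [1, [-0.12, 0, 0.02], 0],
  [1, [-0.12, 0, 0.03], 0],
])

```text
clock: 9.4
ee_pos: [591.8, 28.8, 219.5]
tool_rot: [[0.011, 0.102, -0.995], [0.001, -0.995, -0.102], [-1.0, 0.0, -0.011]]
ft_force: [0.5, -0.5, -0.3]
gripper_width: 92.7
```

Run:
```python
from h import *
c=arm.capture("wrist");crop(c,"w9.png",220,100,420,300,4)
s=arm.capture("scene");crop(s,"s9.png",240,190,330,300,6)
u=np.array([-.5*np.cos(np.radians(5.7)),-.5*np.sin(np.radians(5.7)),.866]);sh=np.array([626.5,31,95])
for k in(20,30,56): print(k,proj(c,sh+u*k).round(1),proj(s,sh+u*k).round(1))
go((446,-175.4,190))
```

```text
20 [321.8 211.4] [295.5 238.1]
30 [321.8 220.2] [297.2 235.9]
56 [321.8 245.4] [301.8 229.9]
t 9.5 tcp [590.3  29.  217.5] ang -84.2 w 93.0 F [ 0.4  0.1 -0.3] -> shift [0.0262 0.1887 0.1645] roll 0.0
```

View pics/w9.png

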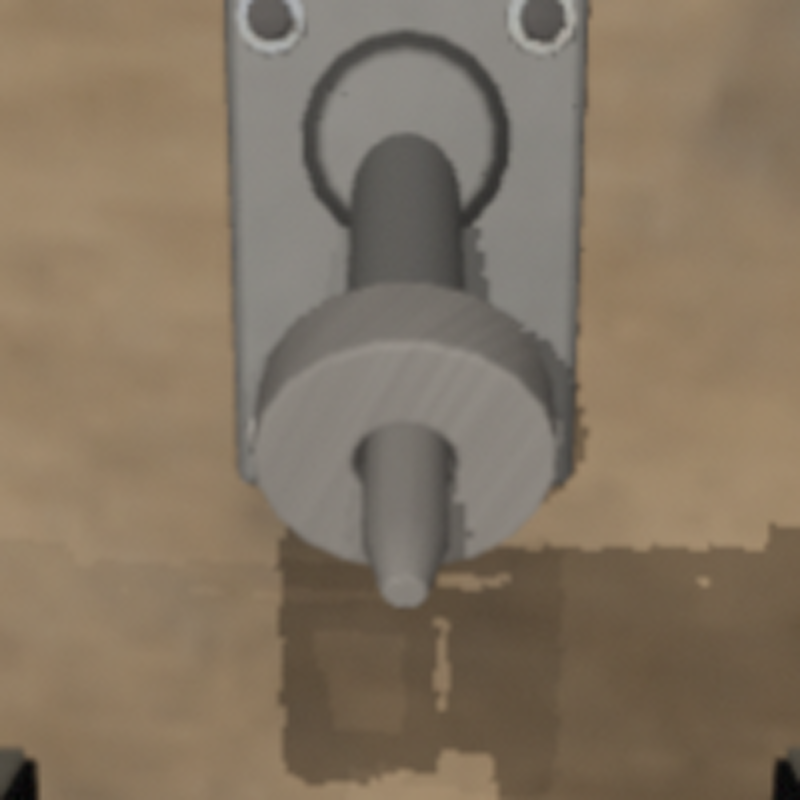

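View pics/s9.png

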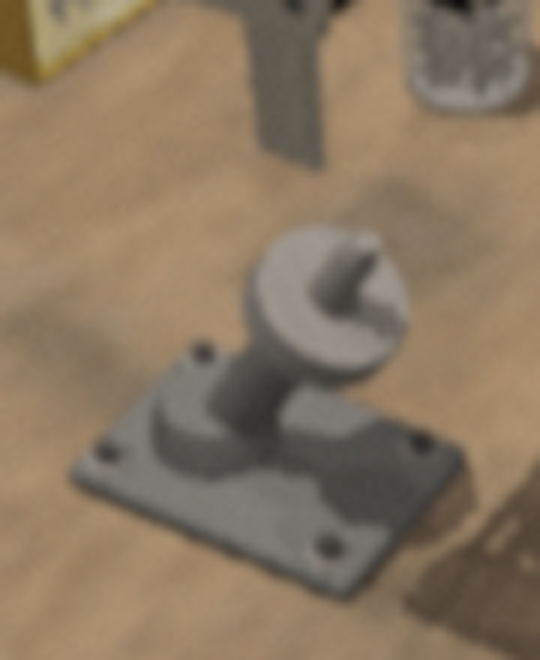

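The big ring is seated. Its top-face centre is 34 rows above the tip in the wrist view, and I predicted 34 for seated on the shoulder. Now the small ring.

>>> arm_command([
  [1, [0.005, 0.03, 0.025], 0],
  [1, [0.01, 0.06, 0.05], 0],
  [1, [0.015, 0.09, 0.08], 0],
  [1, [0.02, 0.12, 0.11], 0],
  [1, [0.025, 0.15, 0.135], 0],
  [1, [0.025, 0.18, 0.155], 0],
  [1, [0.026, 0.189, 0.163], 0],
  [1, [0.026, 0.189, 0.163], 0],
  [1, [0.026, 0.189, 0.163], 0],
  [1, [0.026, 0.189, 0.163], 0],
])

```text
clock: 10.33
ee_pos: [448.2, -175.1, 190.0]
tool_rot: [[0.007, 0.102, -0.995], [0.002, -0.995, -0.102], [-1.0, -0.002, -0.007]]
ft_force: [0.1, 0.5, 0.8]
gripper_width: 92.9
```

Run:
```python
from h import *
c=arm.capture("wrist");cv2.imwrite("pics/w10.png",c["image"][:,:,::-1])
print(proj(c,(447,-175.4,24)))
for e,a,p in rings(c,(285,190,355,260),90): print(a,np.round(e[1],1),np.round(p,1),onz(c,*p,24).round(1))
go((447,-175.4,24))
```

```text
[320.74054886 225.19128486]
1547.0 [43.6 45.3] [321.4 225.2] [ 447.1 -176.    24. ]
343.5 [20.7 21.4] [321.4 225.8] [ 446.5 -176.1   24. ]
t 10.38 tcp [ 448.3 -174.7  190. ] ang -84.1 w 93.2 F [ 0.5  0.4 -0.1] -> shift [0.166  0.0008 0.0025] roll 0.0
```

View pics/w10.png

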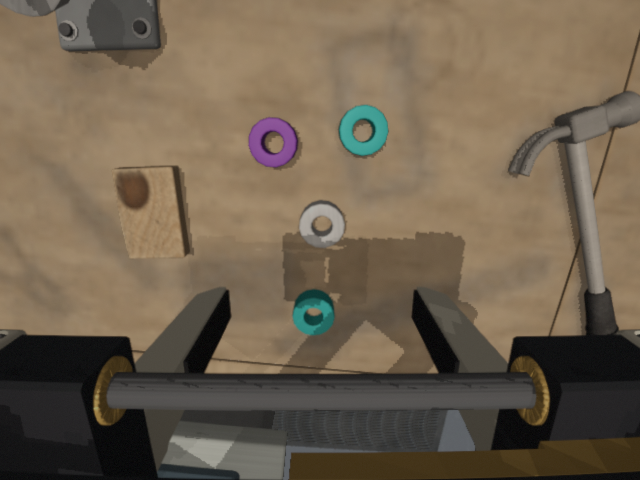

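>>> arm_command([
  [1, [0.04, 0.0012, 0.001], 0],
  [1, [0.08, 0.0012, 0.001], 0],
  [1, [0.12, 0.0012, 0.001], 0],
  [1, [0.15, 0.0012, 0.001], 0],
  [1, [0.173, 0.0012, 0.001], 0],
  [0.8, [0.181, 0.0012, 0.001], 0],
  [0.5, [0.181, 0.0012, 0.001], 0],
  [0.3, [0.181, 0.0012, 0.001], 0],
  [0.2, [0.181, 0.0012, 0.001], 0],
  [0.2, [0.181, 0.0012, 0.001], 0],
  [0.2, [0.181, 0.0012, 0.001], 0],
  [0.2, [0.181, 0.0012, 0.001], 0],
])

```text
clock: 11.38
ee_pos: [449.3, -176.1, 10.1]
tool_rot: [[0.009, 0.103, -0.995], [0.001, -0.995, -0.103], [-1.0, 0.0, -0.009]]
ft_force: [-0.2, 0.4, 0.6]
gripper_width: 51.0
```

Run:
```python
from h import *
go((448,-176,8))
```

```text
t 11.38 tcp [ 449.3 -176.1   10.1] ang -84.1 w 51.0 F [-0.2  0.4  0.6] -> shift [ 0.0021 -0.0002  0.0013] roll 0.0
```

>>> arm_command([
  [0.3, [0.001, 0, 0.002], 0],
  [0.2, [0.001, 0, 0.002], 0],
  [0.2, [0.001, 0, 0.002], 0],
  [0.2, [0.001, 0, 0.002], 0],
  [0.2, [0.001, 0, 0.002], 0],
  [0.2, [-0.02, 0, 0.002], 0],
  [0.2, [-0.06, 0, 0.002], 0],
  [0.2, [-0.1, 0, 0], 0],
  [0.2, [-0.14, 0, 0], 0],
  [0.2, [-0.185, 0, 0], 0],
  [0.2, [-0.19, 0, 0], 0],
  [0.2, [-0.19, 0, 0], 0],
])

```text
clock: 12.38
ee_pos: [449.3, -177.5, 203.3]
tool_rot: [[0.015, 0.103, -0.995], [-0.003, -0.995, -0.103], [-1.0, 0.005, -0.014]]
ft_force: [0.8, -0.1, -2.6]
gripper_width: 43.0
```

Run:
```python
from h import *
c=arm.capture("wrist");crop(c,"w11.png",220,200,420,390,3)
go((593,28.3,200),-84.3)
```

```text
t 12.43 tcp [ 447.9 -176.5  200.7] ang -84.1 w 42.7 F [-0.2  0.8 -2.2] -> shift [ 0.0021 -0.1889 -0.1653] roll 0.003
```

View pics/w11.png

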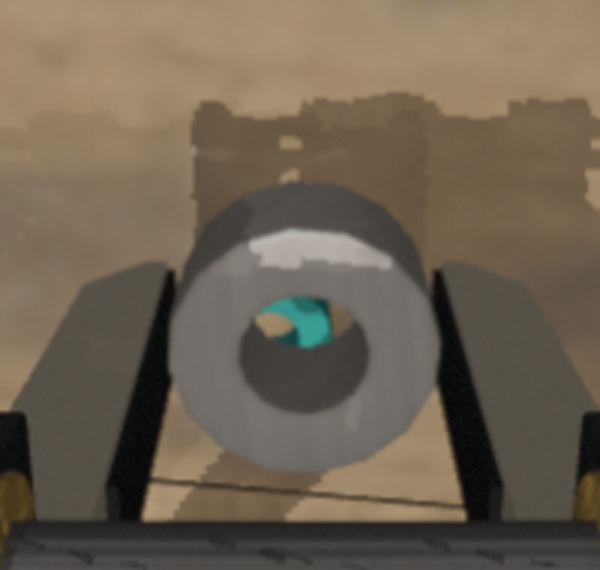

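The small grey ring is gripped, with its bore at (304,355) in the crop. The turquoise seen through the bore is the decoy on the bench. I'll carry it over the arbor.

Run:
```python
from h import *
c=arm.capture("wrist");tcp=arm.state()["ee_pos"]
P=lambda u,v:(220+u/3,200+v/3)
a=onz(c,*P(303,413),tcp[2]+15)-tcp;b=onz(c,*P(303,296),tcp[2]+15)-tcp;l=onz(c,*P(239,354),tcp[2]+15)-tcp;r=onz(c,*P(368,354),tcp[2]+15)-tcp
print(a.round(1),b.round(1),((a+b)/2).round(1),l.round(1),r.round(1),((l+r)/2).round(1))
```

```text
[-11.9  -2.7  15. ] [ 8.8 -0.6 15. ] [-1.6 -1.6 15. ] [-2.3  8.5 15. ] [ -0.3 -11.9  15. ] [-1.3 -1.7 15. ]
```

>>> arm_command([
  [0.2, [0, -0.035, -0.03], 0.003],
  [0.2, [0, -0.065, -0.055], 0.003],
  [0.2, [0, -0.095, -0.083], 0.003],
  [0.2, [0, -0.12, -0.105], 0.003],
  [0.2, [0, -0.15, -0.13], 0.003],
  [0.2, [0, -0.175, -0.15], 0.003],
  [0.2, [0, -0.185, -0.162], 0.003],
  [0.2, [0, -0.189, -0.165], 0.003],
  [0.2, [0, -0.189, -0.165], 0.003],
  [0.2, [0, -0.189, -0.165], 0.003],
  [0.2, [0, -0.189, -0.165], 0.003],
])

```text
clock: 13.4
ee_pos: [590.5, 28.0, 199.1]
tool_rot: [[0.005, 0.098, -0.995], [0.002, -0.995, -0.098], [-1.0, -0.001, -0.005]]
ft_force: [0.1, -0.4, -1.7]
gripper_width: 42.9
```

Run:
```python
from h import *
c=arm.capture("wrist");crop(c,"w12.png",220,180,420,390,3)
go((597.5+3,28.5,160),-84.3)
print(proj(c,(597.6,28.3,143.5)))
```

```text
t 13.45 tcp [590.7  27.9 199.7] ang -84.4 w 42.5 F [-0.5  0.  -1.3] -> shift [ 0.0397  0.0004 -0.0095] roll -0.001
[320.6592043  253.38882508]
```

View pics/w12.png

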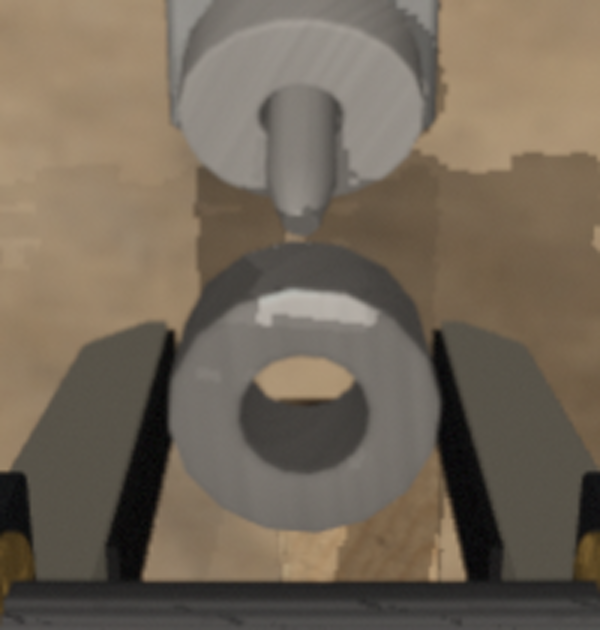

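>>> arm_command([
  [0.2, [0.012, -0.0003, -0.005], 0],
  [0.2, [0.025, -0.0003, -0.0097], 0],
  [0.2, [0.036, -0.0003, -0.0097], 0],
  [0.2, [0.042, -0.0003, -0.0097], 0],
  [0.2, [0.046, -0.0003, -0.0097], 0],
  [0.2, [0.046, -0.0003, -0.0097], 0],
  [0.2, [0.046, -0.0003, -0.0097], 0],
])

```text
clock: 14.03
ee_pos: [600.5, 29.2, 153.5]
tool_rot: [[0.005, 0.098, -0.995], [0.002, -0.995, -0.098], [-1.0, -0.001, -0.005]]
ft_force: [-0.2, 0.7, -0.8]
gripper_width: 42.4
```

Run:
```python
from h import *
c=arm.capture("wrist");crop(c,"w13.png",220,180,420,390,3)
go((600,28.5,160))
```

```text
t 14.08 tcp [600.8  29.2 154. ] ang -84.4 w 43.0 F [ 0.5 -0.4 -2. ] -> shift [-0.006   0.0006  0.0008] roll 0.0
```

View pics/w13.png

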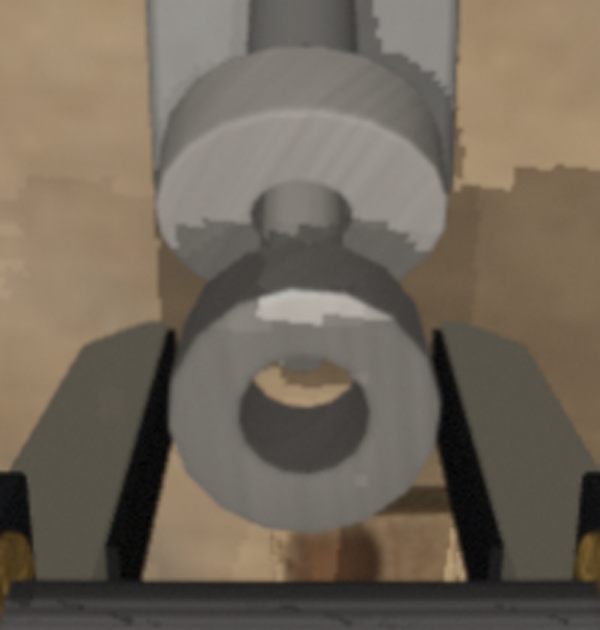

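The tip shows in the bore mouth at (303,358) in the crop. I'll go in with the same motion.

>>> arm_command([
  [0.2, [0.003, 0, 0.0005], 0],
  [0.2, [0.006, 0, 0.0015], 0],
  [0.2, [0.009, 0, 0.002], 0],
  [0.2, [0.012, 0, 0.001], 0],
  [0.2, [0.014, 0, 0], 0],
  [0.2, [0.014, 0, 0], 0],
])

```text
clock: 14.58
ee_pos: [603.2, 29.4, 141.2]
tool_rot: [[0.012, 0.098, -0.995], [0.002, -0.995, -0.098], [-1.0, -0.0, -0.012]]
ft_force: [5.6, 1.9, 1.9]
gripper_width: 42.9
```

Run:
```python
from h import *
c=arm.capture("wrist");crop(c,"w14.png",220,180,420,390,3)
go((600,28.5,160))
```

```text
t 14.63 tcp [603.3  29.4 141.2] ang -84.4 w 42.8 F [5.  1.5 1. ] -> shift [-0.0189  0.0006  0.0031] roll 0.0
```

View pics/w14.png

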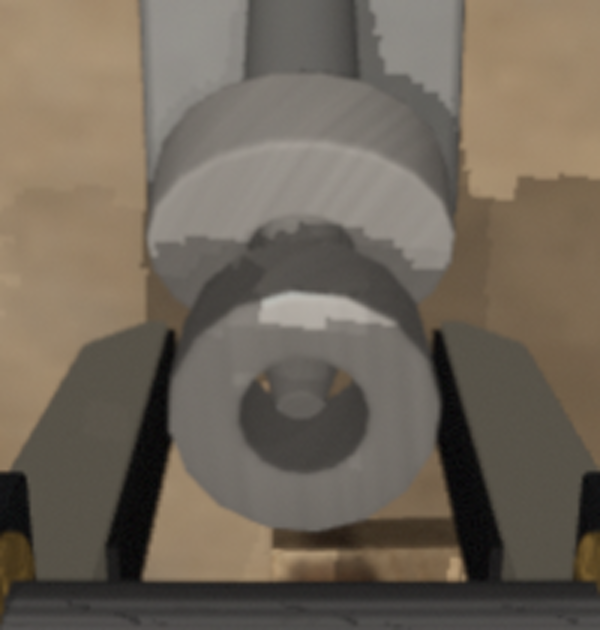

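The tip is in and the ring is tilting. I'll continue along the axis.

>>> arm_command([
  [0.2, [0.003, 0, -0.0005], 0],
  [0.2, [0.006, 0, -0.0022], 0],
  [0.2, [0.009, 0, -0.004], 0],
  [0.2, [0.012, 0, -0.0057], 0],
  [0.2, [0.012, 0, -0.0057], 0],
])

```text
clock: 15.05
ee_pos: [608.1, 30.4, 130.6]
tool_rot: [[0.011, 0.098, -0.995], [0.002, -0.995, -0.098], [-1.0, -0.001, -0.011]]
ft_force: [-4.6, 2.0, 14.9]
gripper_width: 42.4
```

Run:
```python
from h import *
c=arm.capture("wrist");crop(c,"w15.png",220,180,420,390,3)
s=arm.capture("scene");crop(s,"s15.png",260,180,340,270,6)
go((600,28.5,160))
```

```text
t 15.15 tcp [608.1  30.4 130.5] ang -84.4 w 42.7 F [-4.4  1.9 13.5] -> shift [-0.0296  0.0011  0.0079] roll 0.0
```

View pics/w15.png

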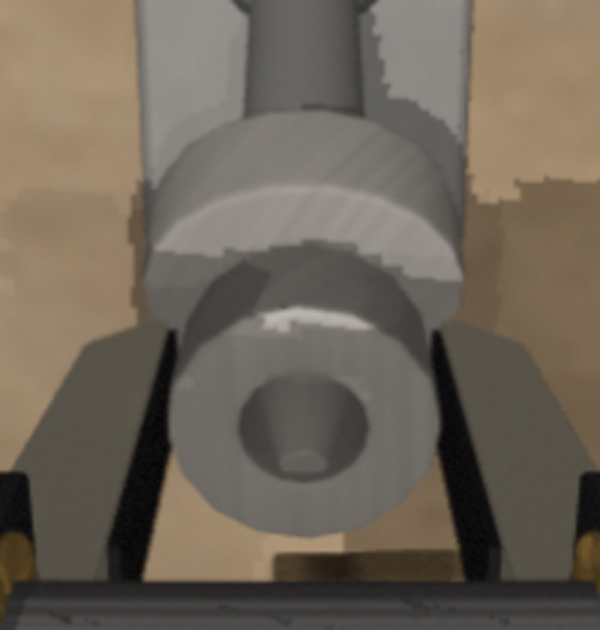

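View pics/s15.png

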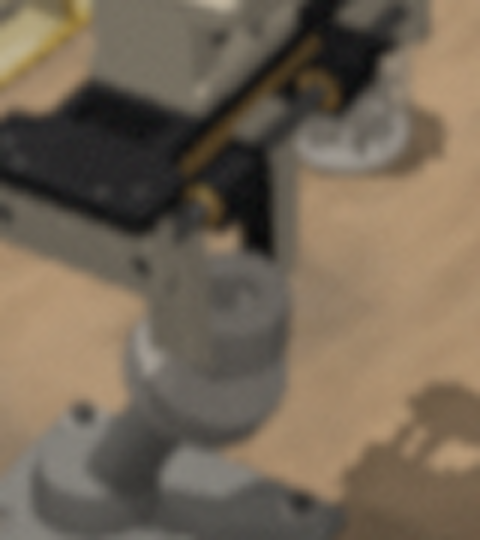

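>>> arm_command([
  [0.2, [0.002, 0, -0.001], 0],
  [0.2, [0.004, 0, -0.0023], 0],
  [0.2, [0.006, 0, -0.0035], 0],
  [0.2, [0.007, 0, -0.004], 0],
  [0.2, [0.007, 0, -0.004], 0],
])

```text
clock: 15.57
ee_pos: [610.2, 30.7, 126.5]
tool_rot: [[0.008, 0.099, -0.995], [0.001, -0.995, -0.099], [-1.0, -0.0, -0.008]]
ft_force: [-11.4, 0.1, 24.8]
gripper_width: 42.2
```

Run:
```python
from h import *
c=arm.capture("wrist");crop(c,"w16.png",220,180,420,390,3)
s=arm.capture("scene");crop(s,"s16.png",260,180,340,270,6)
go((600,28.5,160))
```

```text
t 15.67 tcp [610.2  30.7 126.5] ang -84.3 w 42.6 F [-11.8  -0.2  25.3] -> shift [-0.0336  0.0012  0.0101] roll 0.0
```

View pics/w16.png

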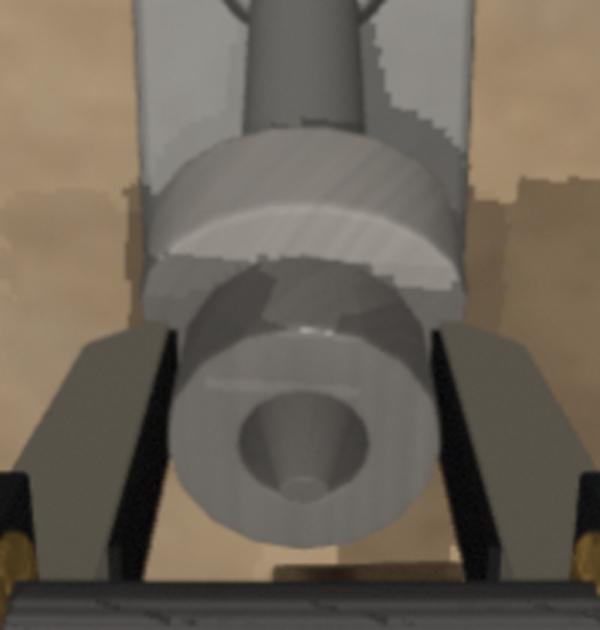

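View pics/s16.png

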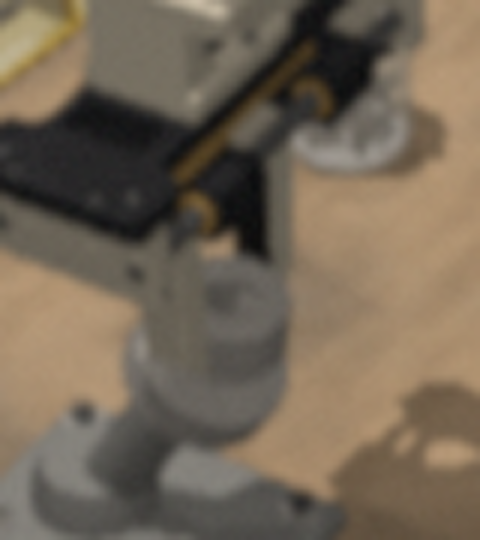

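The force has risen to about 27 N and the ring has pivoted only partly. The tip is fully inside the bore, so I'll loosen the jaws slightly with the fingers still around the ring, and let it align and slide.

>>> arm_command([
  [0.48, [0, 0, 0], 0],
  [0.52, [0, 0, 0], 0],
  [0.54, [0, 0, 0], 0],
  [0.54, [0, 0, 0], 0],
  [0.54, [0, 0, 0], 0],
])

```text
clock: 16.08
ee_pos: [609.7, 30.7, 125.5]
tool_rot: [[0.006, 0.099, -0.995], [0.001, -0.995, -0.099], [-1.0, -0.001, -0.007]]
ft_force: [0.3, -0.8, 0.8]
gripper_width: 50.2
```

Run:
```python
from h import *
c=arm.capture("wrist");crop(c,"w17.png",220,180,420,390,3)
s=arm.capture("scene");crop(s,"s17.png",260,180,340,270,6)
go((600,28.5,160))
```

```text
t 16.18 tcp [610.   30.7 125.8] ang -84.3 w 50.4 F [0.1 0.1 0.7] -> shift [-0.0343  0.0012  0.0099] roll 0.0
```

View pics/w17.png

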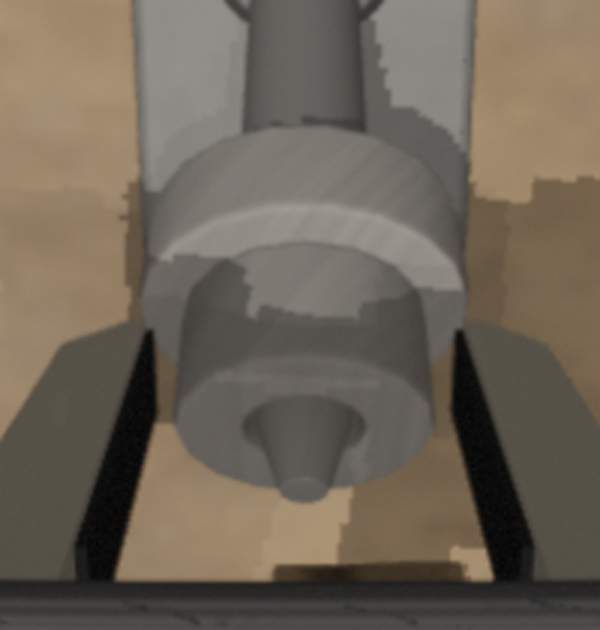

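View pics/s17.png

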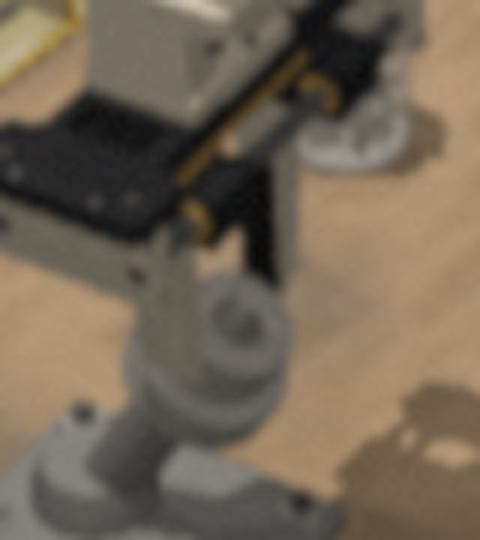

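The ring aligned itself and slid down. I'll open fully and lift clear.

>>> arm_command([
  [0.8, [0, 0, 0], 0],
  [1, [0, 0, 0], 0],
  [1, [0, 0, 0], 0],
  [1, [-0.02, 0, 0], 0],
  [1, [-0.05, 0, 0], 0],
  [1, [-0.09, 0, 0], 0],
  [1, [-0.1, 0, 0.02], 0],
  [1, [-0.1, 0, 0.025], 0],
  [1, [-0.1, 0, 0.025], 0],
])

```text
clock: 16.93
ee_pos: [583.5, 28.1, 226.0]
tool_rot: [[0.008, 0.099, -0.995], [0.001, -0.995, -0.099], [-1.0, -0.0, -0.008]]
ft_force: [0.4, -0.1, -0.1]
gripper_width: 92.5
```

Run:
```python
from h import *
c=arm.capture("wrist");crop(c,"w18.png",240,120,400,270,5)
s=arm.capture("scene");crop(s,"s18.png",250,205,330,300,6)
cv2.imwrite("pics/sfull.png",s["image"][:,:,::-1])
u=np.array([-.5*np.cos(np.radians(5.7)),-.5*np.sin(np.radians(5.7)),.866]);tip=np.array([597.2,28.3,143.5])
for k in(20,44,56): print(k,((proj(c,tip+u*(k-56))-[240,120])*5).round(),((proj(s,tip+u*(k-56))-[250,205])*6).round())
print("big rim near/far, small rim near/far at k=20,44")
h=np.array([.866*.995,.866*.1,.5])
for k,r in((20,30),(44,22)): print([((proj(c,tip+u*(k-56)+q*r*h)-[240,120])*5).round() for q in(1,-1)])
go((500,20,240))
```

```text
20 [408. 403.] [276. 200.]
44 [408. 508.] [301. 168.]
56 [408. 566.] [314. 151.]
big rim near/far, small rim near/far at k=20,44
[array([408., 244.]), array([408., 540.])]
[array([408., 393.]), array([408., 611.])]
t 17.03 tcp [583.6  28.2 224. ] ang -84.3 w 93.1 F [ 0.4 -0.2  0.1] -> shift [-0.0164 -0.0001  0.084 ] roll 0.0
```

View pics/w18.png

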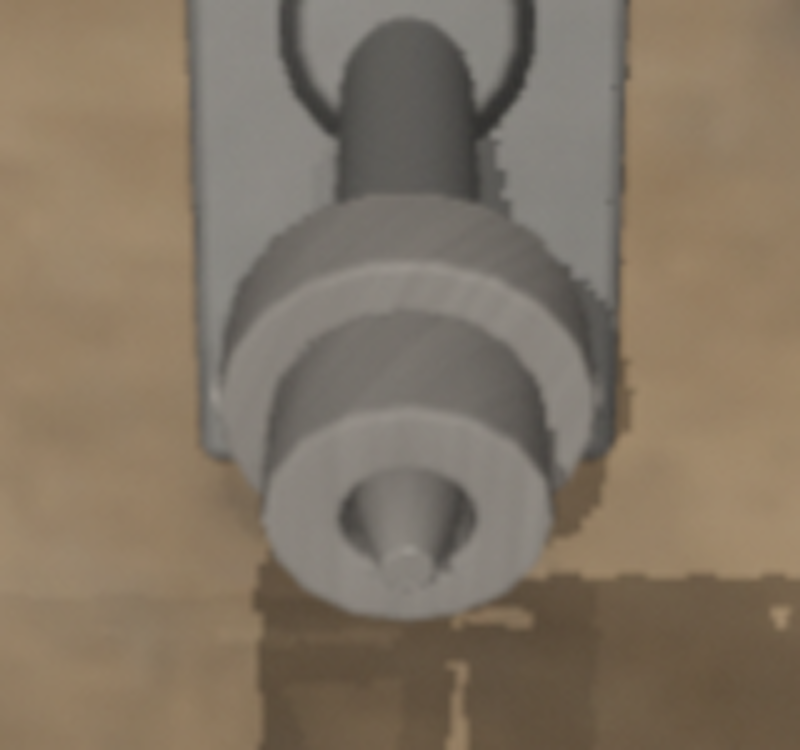

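View pics/s18.png

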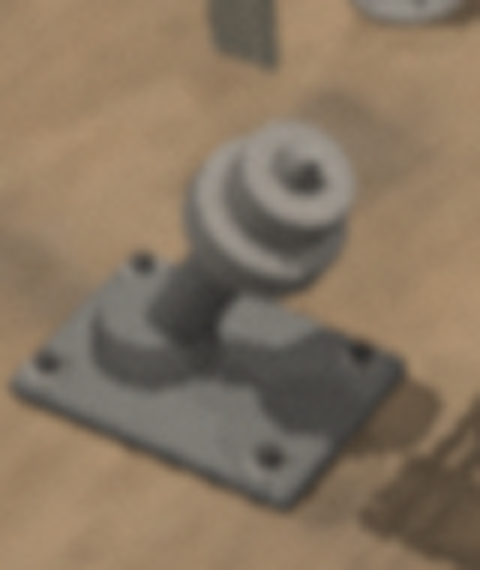

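View pics/sfull.png

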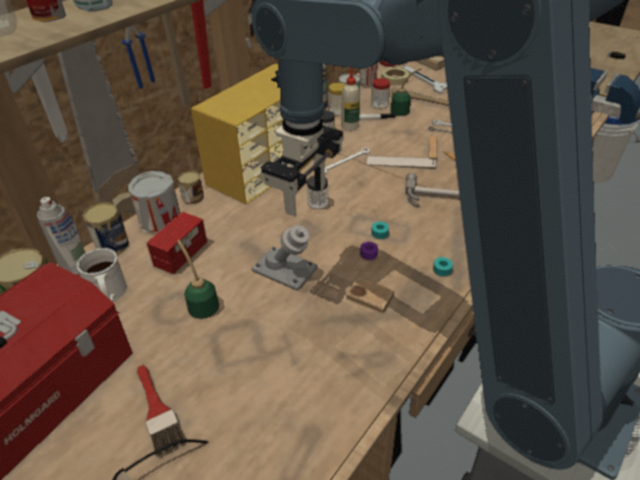

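Run:
```python
from bench import arm
print(arm.sign_off())
```

```text
the job is handed in; nothing more can be done
None
```

I threaded both rings onto the leaning arbor, big one first against the shoulder, then the small grey one on top, and handed the job in at about 17 s of the 54 s allowed. No verdict was reported.

**How it went:** I gripped each ring across the stand's lean and pushed it along the arbor axis so it pivoted in the jaws. The highest wrist force I read was about 28 N.
- **Big ring:** it followed the push close to the shoulder before I let go.
- **Small ring:** it stopped pivoting part-way, at that 28 N. I opened the jaws slightly, and it aligned itself and slid down.

**Last checks:**
- **Big ring, before the small one went on:** in the wrist view its top face sat the predicted distance below the arbor tip, as it should when seated on the shoulder.
- **Both rings, at the end:** the rings' top rims are as far apart as stacked rings should be, within about 1 mm, and both look flat.
- **Disagreement:** both rims show about 2–3 mm lower than I calculated. The 2 mm of play in the bores would explain most of that, and it is inside the 4–5 mm allowed.
- **Robot:** the gripper is open about 80 mm above the tip and touches nothing.
- **Other objects:** in the final scene picture the oil can, screw jar, wood block and purple and turquoise rings look unmoved; I judged this by eye only.

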